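# Find the strip-guide lane that fits the feeler gauge

## Task

Take the feeler gauge from its wooden stand and try its blade in the lanes of the three-lane strip guide to find the one set to its thickness: in one lane it is loose, one is too tight (never force it), and in one it slides down with a light, steady drag. Leave the gauge standing upright in that lane, its foot fully down on the lane floor, and let go. Work gently and leave the cups, bowl, jars and tile where they are.

Things in the scene. Friction and masses are not known exactly. Their poses are not given: they have to be found in the camera images.
- gauge_grip (a point): centre of the feeler gauge's wooden grip, 90 mm above its foot. Grip 60 (x) x 22 (y) x 40 (z) mm; below it a steel blade 50 (x) wide, 8 (y) thick, 70 (z) deep, its lowest 4 mm thinned to 5 mm. Stands upright in the stand; take it from above across the 22 mm (y). About 0.16 kg
- gauge_foot (a point): middle of the lower end of the feeler blade; axes as the gauge's, z up. In the loose lane (any of the three) the blade has about 3 mm play and no drag; in the tight lane the shoe does not give and the blade wedges on its slope about 20 mm below the mouth
- stand: wooden stand, 90 (x) x 70 (y) x 40 mm high, fixed, origin under its centre; the blade stands 30 mm deep in its slot (slot along x, 11 mm wide), foot 10 mm above the table
- guide: fixed metal three-lane strip guide, 106 (x) x 200 (y) x 65 mm high; origin on its underside below the middle lane (it reaches 83 mm to -y, 117 mm to +y). Lanes side by side 62 mm apart in y, each a slot along x, closed at both ends, floor 15 mm above the table, between a fixed polished steel rail (on its -y side) and a dark steel shoe (+y side). Which lane fits differs between starts
- rails: the three fixed rails, one body, origin and axes as the guide's. Rail faces are upright, the top 6 mm bevelled back by 3.5 mm. In the fitting lane a sprung shoe gives about 2 mm and nips the blade against the rail with about 7 N: pushing in past the slope takes 7 to 13 N, sliding on 3 to 7 N. Never press hard on them
- lane_left (a point): mouth of the left (+y) lane: at mid-length, level with the guide's top, 50 mm above the lane floor, 4 mm to +y of the rail face (a blade centred on it just touches the rail); axes as the guide's. Every mouth is 15 mm wide for the top 8 mm; then the shoe slopes inwards over 18 mm down to an upright working land
- lane_middle (a point): mouth of the middle lane: at mid-length, level with the guide's top, 50 mm above the lane floor, 4 mm to +y of the rail face (a blade centred on it just touches the rail); axes as the guide's. Every mouth is 15 mm wide for the top 8 mm; then the shoe slopes inwards over 18 mm down to an upright working land
- lane_right (a point): mouth of the right (-y) lane: at mid-length, level with the guide's top, 50 mm above the lane floor, 4 mm to +y of the rail face (a blade centred on it just touches the rail); axes as the guide's. Every mouth is 15 mm wide for the top 8 mm; then the shoe slopes inwards over 18 mm down to an upright working land
- cup_mid (a point): bystander: pale clay cup, 68 mm across, 66 mm high; point at its centre, half-way up
- beaker_mid (a point): bystander: pale clay beaker, 64 mm across, 68 mm high; point at its centre, half-way up
- bowl_mid (a point): bystander: white bowl, 110 mm across, 45 mm high; point at its centre, half-way up
- jar_a_mid (a point): bystander: lidded white plastic glaze jar with a pinkish label, 64 mm across, 72 mm high; point at its centre, half-way up
- jar_b_mid (a point): bystander: lidded white plastic glaze jar with a mauve label, 64 mm across, 72 mm high; point at its centre, half-way up
- tile_mid (a point): bystander: terracotta tile, 100 x 100 x 10 mm; point at its centre, half-way up
Things that resemble listed ones, but are neither listed nor needed, are in the scene too. Of the things that look like the guide, take the one that is farthest to the robot's left at the start. Leave any purple look-alike of the part that bears gauge_grip alone.

How it is judged (in metres and radians):
On the way:
1. the gauge is lifted out of its stand (height (world z) of gauge_foot above 0.06 m), for 0.2 s.
At the end, for the whole second after the job is handed in: The gauge stands in a lane of the guide (foot within 20 mm of the lane's mouth point in plan), its foot within 3 mm of the lane floor, upright within 0.1 rad, and is nipped against the rail with more than 4 N (which only the fitting lane does) ((horizontal distance between gauge_foot and lane_left below 0.02 m or horizontal distance between gauge_foot and lane_middle below 0.02 m or horizontal distance between gauge_foot and lane_right below 0.02 m) and z of gauge_foot in the frame of guide below 0.018 m and contact force between gauge and rails above 4 N and angle between gauge_foot's own z axis and vertical below 0.1 rad); the robot touches nothing.
It fails at once if the gauge is forced against the rails with more than 25 N (contact force between gauge and rails above 25 N).
It fails at once if a cup, bowl, jar or tile is moved by more than 30 mm (distance of any of cup_mid, beaker_mid, bowl_mid, jar_a_mid, jar_b_mid, tile_mid from where it was at the start of the episode above 0.03 m).
It also fails if it takes over 61 s, if anything falls off the work surface, if the arm or the gripper's body presses on something with over 40 N, if the wrist force passes 120 N, or if a joint passes its speed limit or range.

## Robot

A 6-joint arm with a two-finger parallel gripper is mounted at the origin on the work surface. World frame = base frame: x ahead of the robot, y to its left, z up, the work surface at z = 0. Lengths are in mm, angles in rad, forces in N, time in s.
With the tool pointing down it reaches from about 350 to 875 mm from the base axis. Payload 4.2 kg.
Tool frame: the origin (TCP) lies midway between the tips of the shut fingers; the grasp point (between the pads) lies 19 mm behind it (bot.grip_point_offset is the distance from the TCP to the grasp point, in mm); z points along the fingers, y is the direction in which the jaws open and shut (so a half turn about z gives the same grasp; the last joint's range is limited). The gripper opens to 87 mm and grips with 3 to 60 N. Pads are 19 mm wide; open, the fingers measure 117 mm over their backs; the gripper's body (75 mm by 190 mm) begins 51 mm behind the grasp point.
Start: joints at [1.516, 0.385, 0.008, 0, -1.194, -0.259], TCP at [192.89, 594.468, 222.55] pointing down, gripper open.
Joint ranges: [-3.14, 3.14], [-1.21, 2.06], [-1.07, 1.41], [-3.16, 2.05], [-2.99, -0.16], [-3.1, 3.1]. Speed limits (rad/s): [2.79, 2.79, 3.14, 3.14, 3.14, 3.14].

## Interface

Orientations are given as a rotation vector (axis times angle).
In Python, from rig import bot gives the robot as it stands.
- The arm moves only by the tool play_rows, never from a script. Its arguments are lists of equal length, an entry for each row: "hand": the gripper command: -1 is shut, 1 is fully open, values between are in proportion; "travel": the shift along the tool's x, y, z in m, a list of three; "angular": the turn, a rotation vector about the tool's x, y, z in degrees, a list of three. In form: {"hand": [hand, ...], "travel": [[tx, ty, tz], ...], "angular": [[ax, ay, az], ...]}. A call has 1 to 5 rows; each row is the pose to reach, as a shift and turn from the pose commanded when the call began, along the tool's axes at that moment; what a row does not reach only later rows make up. A row lasts 1/12 s, in which the tool goes at most 41.7 mm and 7.16 degrees, less where a joint would pass 70% of its speed; a pose out of reach is approached as far as the arm can. A call with a gripper value outside its range is refused whole. The fingers move at their own pace and stop on an object; "force" is the grip in N (left out, the last holds). Time passes only in rows, so rows that repeat a pose let the fingers close. It gives the time, the measured TCP pose, the force and the opening at its end, in the units of the state.
- bot.state(): the state, without advancing time (a new reading comes with each control period).
- bot.camera(name): name is "scene" or "side" or "wrist"; returns a dict with "image" (384x512x3 uint8, red, green, blue), "z_map" (384x512 float32, mm along the optical axis (not along the pixel's ray), 0 where there is no reading), "mtx" (3x3 intrinsics, pixels), "D" ([k1, k2, p1, p2, k3] as OpenCV has them; the pictures are not rectified), "position" and "attitude" of the camera in the world; the wrist camera has in their place "mount" (4x4, takes a point from camera to tool coordinates, whose origin is the TCP and whose axes are the flange's). Camera axes: x right, y down, z forward; pixel columns grow to the right and rows downward; lengths in mm; the calibration is good to about 2 mm. A picture is of the moment at which its call begins: read the wrist's pose just before it.
- bot.finish_job(): hands the job in, once; it reports no verdict.
Trained networks look in the newest picture that a camera, given by its name, has taken for a name from the list of things; names that differ only in an ending like _2 or _b are one class to them, and where a whole thing is asked for, a point or a joint stands for the part that bears it (a point fixed in the world has none). Each returns a list of dicts, best first, with "confidence" (0 to 1); they miss things now and then, are a little off and sometimes report something else, mostly with a low value. They report only what shows in the picture. A call takes as long as a camera call. They do not tell look-alikes from the thing itself.
- bot.recognise(target, camera): "pixel" ([column, row] in pixels, amid what is visible of it).
- bot.pinpoint(target, camera): "pixel" ([column, row] in pixels: a listed point, or the origin of a listed thing).
The state is a dict: "clock": time; "q": joint angles; "joint_vel": joint speeds; "joint_torque": joint torques, N m; "tcp_pos": TCP position; "tool_rot": TCP orientation; "wrist_force": force on the tool from outside, world axes, zero at the start; "torque": the same for the moment, N m; "finger_gap": opening from 0.0 (shut) to 1.0 (fully open).
Only numpy, scipy, OpenCV 4.12 (cv2) and the standard library are available. Lean on these libraries where they do the work, as an engineer would, in place of code of your own. Each camera call takes 0.05 s, during which the arm holds its last target.

## Working session

There is one attempt and no reset: what is moved stays moved. The work goes in short steps, Python scripts to look and compute and a tool call to move; the robot and the scene stay as the last step left them, time stands still between calls to the robot, and variables do not carry over. Pictures are saved under pics/ and viewed, and the job is handed in when it is done.

Besides the shell and the picture viewer there is one more tool, called by a JSON object that holds its "fn" and its "kwargs", one argument or row to a line. play_rows: Moves the arm, as the interface text tells. Its arguments: {"type":"object","properties":{"hand":{"type":"array"},"travel":{"type":"array"},"angular":{"type":"array"},"force":{"type":"number"}},"required":["hand","travel","angular"]}

```bash
ls; mkdir -p pics; cat > h.py <<'E'
import numpy as np,cv2
from rig import bot
from scipy.spatial.transform import Rotation as R
def cam(n):
    s=bot.state(); c=bot.camera(n)
    if n=="wrist":
        T=np.eye(4);T[:3,:3]=R.from_rotvec(s["tool_rot"]).as_matrix();T[:3,3]=s["tcp_pos"]
        c["T"]=T@np.array(c["mount"])
    else:
        T=np.eye(4);a=np.array(c["attitude"],float)
        T[:3,:3]=a if a.shape==(3,3) else R.from_rotvec(a).as_matrix()
        T[:3,3]=c["position"];c["T"]=T
    return c
def ray(c,px):
    u=cv2.undistortPoints(np.array([[px]],float),np.array(c["mtx"],float),np.array(c["D"],float))[0,0]
    return c["T"][:3,3],c["T"][:3,:3]@np.array([u[0],u[1],1])
def at_z(c,px,z):
    o,d=ray(c,px);return o+d*(z-o[2])/d[2]
def depth(c,px):
    o,d=ray(c,px);x,y=int(round(px[0])),int(round(px[1]))
    return o+d*float(c["z_map"][y,x])
def proj(c,P):
    Ti=np.linalg.inv(c["T"]);p,_=cv2.projectPoints(np.array(P,float).reshape(-1,3),cv2.Rodrigues(Ti[:3,:3])[0],Ti[:3,3],np.array(c["mtx"],float),np.array(c["D"],float));return p[:,0]
def save(c,n,box=None,f=1):
    im=c["image"][:,:,::-1]
    if box: im=im[box[1]:box[3],box[0]:box[2]]
    cv2.imwrite("pics/"+n,cv2.resize(im,None,fx=f,fy=f,interpolation=cv2.INTER_CUBIC))
E
python3 - <<'E'
from h import *
np.set_printoptions(precision=1,suppress=True)
print(bot.state())
for n in["scene","side","wrist"]:
    c=cam(n);save(c,n+"0.png",f=1.5);print(n,c["T"])
    for t in["gauge_grip","gauge_foot","stand","guide","lane_left","lane_middle","lane_right","cup_mid","bowl_mid","tile_mid","jar_a_mid"]:
        for d in bot.pinpoint(t,n): print(t,np.round(d["pixel"],1),round(d["confidence"],2),depth(c,d["pixel"]))
E
```

```text
pics
{'clock': 0.0, 'q': array([ 1.5,  0.4,  0. , -0. , -1.2, -0.3]), 'joint_vel': array([ 0.,  0., -0.,  0., -0.,  0.]), 'joint_torque': array([  0. , -39.1,  18.7,   4.2,   0. ,  -0. ]), 'tcp_pos': array([192.7, 593.9, 221.4]), 'tool_rot': array([ 3.1, -0.5, -0. ]), 'wrist_force': array([ 0.2, -0.8, -0.7]), 'torque': array([ 0., -0., -0.]), 'finger_gap': 1.0045904894431237}
scene [[   0.8    0.5   -0.4 1094.5]
 [   0.6   -0.6    0.5 -623.1]
 [  -0.    -0.6   -0.8 1058.2]
 [   0.     0.     0.     1. ]]
gauge_grip [140.2 279.1] 0.7 [ 529.5 -417.3   93.2]
gauge_grip [179.1 253. ] 0.63 [ 568.6 -304.7  120.2]
gauge_foot [152.  292.8] 0.81 [ 536.1 -406.3    4.2]
gauge_foot [181.4 269.6] 0.61 [ 566.9 -311.9   39.1]
stand [180.7 269.1] 0.71 [ 564.6 -312.2   39.8]
guide [249.8 178.9] 0.77 [521.2  51.1  68.1]
guide [122.3 246.4] 0.74 [ 356.6 -360.6   13.9]
lane_left [137.  226.9] 0.87 [ 337.4 -284.1   14. ]
lane_left [264.8 160.3] 0.71 [497.1 161.4  49. ]
lane_middle [113.2 232.3] 0.98 [ 328.6 -357.    59.5]
lane_middle [247.  165.2] 0.56 [467.1 102.7  54.2]
lane_right [234.7 177.9] 0.62 [4
[... 1160 characters left out ...]
211.3 172. ] 0.8 [497.5 164.7  58.2]
lane_left [227.3 328.3] 0.75 [ 372.6 -278.6   10.2]
lane_left [297.2 313.2] 0.4 [ 532. -321.   40.]
lane_middle [218.3 188.6] 0.96 [494.4  98.   55.9]
lane_middle [227.2 355.2] 0.81 [ 348.5 -339.1   12.5]
lane_right [223.8 202.5] 0.92 [489.   39.3  62.3]
cup_mid [267.9 251.3] 0.87 [ 551.4 -119.3    5. ]
tile_mid [210.7 171.4] 0.65 [495.2 162.7  63.6]
tile_mid [156.7 139.6] 0.64 [391.7 420.5  10.3]
tile_mid [217.  271.1] 0.56 [ 405.4 -122.2    4.9]
tile_mid [217.9 201.2] 0.29 [475.5  49.2  63.3]
jar_a_mid [272.1 140.3] 0.69 [718.  213.7  64.1]
wrist [[ -0.3  -0.9  -0.2 254.5]
 [ -1.    0.3   0.1 574.4]
 [ -0.    0.2  -1.  385.1]
 [  0.    0.    0.    1. ]]
```

View pics/scene0.png

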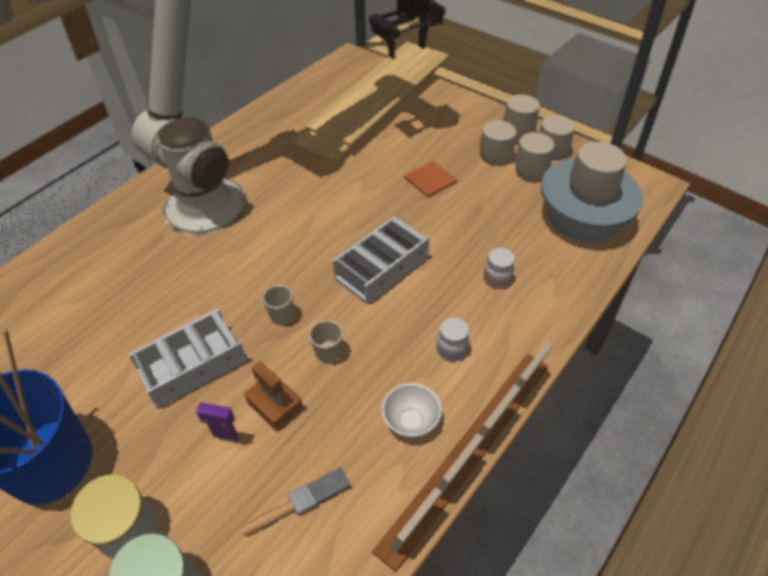

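View pics/side0.png

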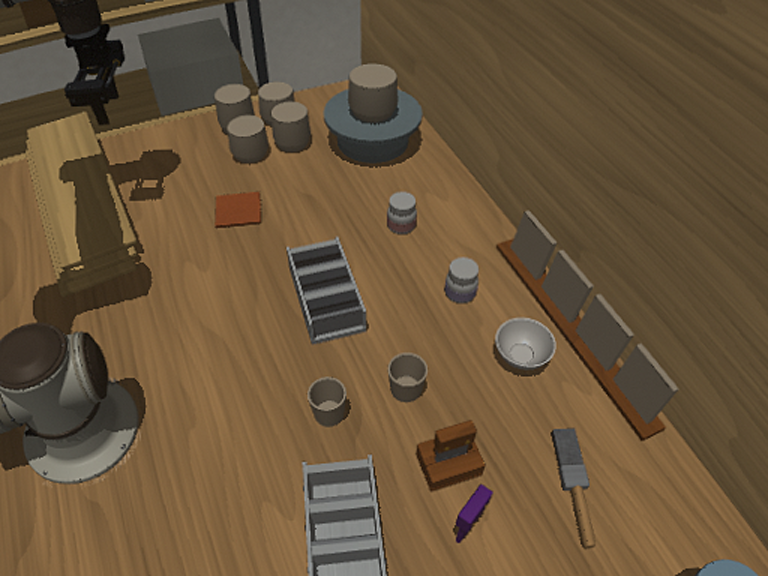

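View pics/wrist0.png

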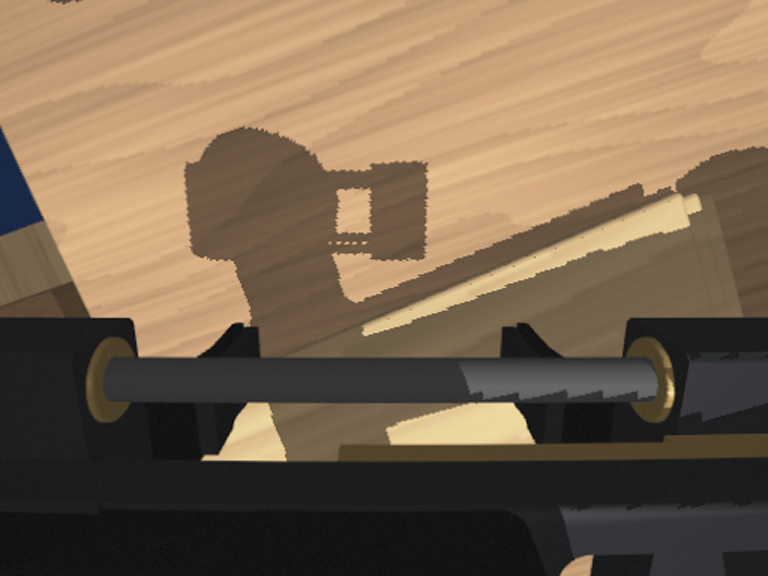

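The scene camera shows the left guide at about (253,172) px in original pixels. The gauge is in its stand at about (181,262), with the purple look-alike beside it at (145,280). Next I'll get yaws and positions from the depth clouds.

```bash
cat >> h.py <<'E'
def cloud(c):
    h,w=c["z_map"].shape;u,v=np.meshgrid(np.arange(w),np.arange(h))
    p=np.stack([u.ravel(),v.ravel()],1).astype(float)
    n=cv2.undistortPoints(p[:,None],np.array(c["mtx"],float),np.array(c["D"],float))[:,0]
    z=c["z_map"].ravel().astype(float);ok=z>0
    P=np.c_[n*z[:,None],z]@c["T"][:3,:3].T+c["T"][:3,3]
    return P[ok],c["image"].reshape(-1,3)[ok],p[ok]
def sel(P,c,r,z0,z1):
    return (np.hypot(P[:,0]-c[0],P[:,1]-c[1])<r)&(P[:,2]>z0)&(P[:,2]<z1)
def rect(Q):
    return cv2.minAreaRect(Q[:,:2].astype(np.float32))
E
python3 - <<'E'
from h import *
np.set_printoptions(precision=1,suppress=True)
for n in["scene","side"]:
    c=cam(n);P,C,p=cloud(c)
    for nm,ce,r,z0,z1 in[("grip",(550,-308),50,75,125),("griptop",(550,-308),50,104,120),("standtop",(550,-308),75,34,46),("guide",(490,95),150,55,75)]:
        Q=P[sel(P,ce,r,z0,z1)];print(n,nm,len(Q),rect(Q),Q.min(0),Q.max(0))
E
```

```text
scene grip 265 ((554.9950561523438, -299.7491760253906), (24.628559112548828, 60.420753479003906), 82.83642578125) [ 524.4 -312.9   78.9] [ 585.1 -284.3  124. ]
scene griptop 161 ((555.0223999023438, -299.5205993652344), (23.930675506591797, 60.441200256347656), 82.57658386230469) [ 524.4 -312.9  104.6] [ 584.7 -284.3  120. ]
scene standtop 494 ((553.3955688476562, -298.0829772949219), (70.92193603515625, 92.02134704589844), 84.0853042602539) [ 505.2 -337.3   34.1] [ 602.  -259.9   45.4]
scene guide 1235 ((491.8511657714844, 107.45214080810547), (199.36795043945312, 112.58423614501953), 82.93309783935547) [426.5   1.8  55. ] [554.9 212.3  72.5]
side grip 390 ((550.5826416015625, -300.3753356933594), (23.922805786132812, 58.14456558227539), 86.0263671875) [ 521.2 -313.9   80.9] [ 579.3 -287.   123. ]
side griptop 267 ((550.6893920898438, -300.38275146484375), (23.922805786132812, 57.93058776855469), 86.0263671875) [ 521.5 -313.9  104. ] [ 579.3 -287.   120. ]
side standtop 707 ((551.0525512695312, -301.4729919433594), (70.99027252197266, 90.5284194946289), 83.21385955810547) [ 502.3 -338.9   34. ] [ 596.1 -261.8   45.8]
side guide 1656 ((490.8361511230469, 105.65937042236328), (200.10464477539062, 107.23863220214844), 83.8523941040039) [427.9   1.1  55. ] [553.7 210.7  68.6]
```

```bash
cat >> h.py <<'E'
def plan(xyz,yaw):
    s=bot.state();M=R.from_rotvec(s["tool_rot"]).as_matrix()
    y=np.radians(yaw);x=np.array([np.cos(y),np.sin(y),0]);z=np.array([0,0,-1.]);T=np.c_[x,np.cross(z,x),z]
    d=M.T@(np.array(xyz)-s["tcp_pos"])/1000;a=np.degrees(R.from_matrix(M.T@T).as_rotvec())
    print("plan",np.round(d,4),np.round(a,2),"from",np.round(s["tcp_pos"],1),"yaw",round(np.degrees(np.arctan2(M[1,0],M[0,0])),2),"F",np.round(s["wrist_force"],1),"t",s["clock"],"gap",round(s["finger_gap"],3))
E
python3 - <<'E'
from h import *
np.set_printoptions(precision=1,suppress=True)
c=cam("wrist");M=R.from_rotvec(bot.state()["tool_rot"]).as_matrix();print(M,c["mount"],c["mtx"])
for px in[(256,20),(256,100),(256,200)]: print(M.T@(at_z(c,px,0)-bot.state()["tcp_pos"]))
plan((450,90,260),-6.5)
plan((400,90,300),-6.5)
plan((400,90,300),173.5)
E
```

```text
[[ 1.  -0.3 -0. ]
 [-0.3 -1.  -0. ]
 [-0.   0.  -1. ]] [[  -0.    -1.    -0.2   64.8]
 [   1.    -0.    -0.     0.1]
 [   0.    -0.2    1.  -162.6]
 [   0.     0.     0.     1. ]] [[320.4   0.  253. ]
 [  0.  320.4 188.5]
 [  0.    0.    1. ]]
[159.9   3.4 222.5]
[ 74.    3.4 222.5]
[-46.9   3.5 222.6]
plan [ 0.4  0.4 -0. ] [  0.    0.  -11.5] from [192.9 594.5 222.5] yaw -17.98 F [-0.4  0.4 -0.1] t 1.95 gap 1.0
plan [ 0.4  0.4 -0.1] [  0.    0.  -11.5] from [192.9 594.5 222.5] yaw -17.98 F [-0.4  0.4 -0.1] t 1.95 gap 1.0
plan [ 0.4  0.4 -0.1] [  0.   -0.  168.5] from [192.9 594.5 222.5] yaw -17.98 F [-0.4  0.4 -0.1] t 1.95 gap 1.0
```

```bash
python3 - <<'E'
from h import *
plan((400,90,270),-6.5)
E
```

```text
plan [ 0.3527  0.4159 -0.0474] [  0.     0.   -11.48] from [192.9 594.5 222.5] yaw -17.98 F [-0.4  0.4 -0.1] t 1.95 gap 1.0
```

{"fn": "play_rows", "kwargs": {
  "hand": [1,1,1,1,1],
  "travel": [
    [0.025,0.03,-0.005],
    [0.05,0.06,-0.01],
    [0.075,0.09,-0.015],
    [0.1,0.12,-0.02],
    [0.126,0.15,-0.025]
  ],
  "angular": [
    [0,0,0],
    [0,0,0],
    [0,0,0],
    [0,0,0],
    [0,0,0]
  ]
}}

```text
clock: 2.37
tcp_pos: [266.7, 411.1, 247.8]
tool_rot: [-3.103, 0.49, -0.0]
wrist_force: [1.1, 1.1, 0.1]
finger_gap: 1.0
```

{"fn": "play_rows", "kwargs": {
  "hand": [1,1,1,1,1],
  "travel": [
    [0.025,0.03,-0.005],
    [0.05,0.06,-0.01],
    [0.075,0.09,-0.015],
    [0.1,0.12,-0.02],
    [0.126,0.15,-0.022]
  ],
  "angular": [
    [0,0,0],
    [0,0,0],
    [0,0,0],
    [0,0,0],
    [0,0,0]
  ]
}}

```text
clock: 2.78
tcp_pos: [340.4, 229.7, 270.7]
tool_rot: [-3.101, 0.489, -0.002]
wrist_force: [1.5, 0.3, 0.4]
finger_gap: 0.998
```

{"fn": "play_rows", "kwargs": {
  "hand": [1,1,1,1,1],
  "travel": [
    [0.025,0.03,0],
    [0.05,0.06,0],
    [0.075,0.09,0],
    [0.1,0.116,0],
    [0.1,0.116,0]
  ],
  "angular": [
    [0,0,-3],
    [0,0,-6],
    [0,0,-9],
    [0,0,-11.5],
    [0,0,-11.5]
  ]
}}

```text
clock: 3.2
tcp_pos: [400.5, 85.6, 269.8]
tool_rot: [3.135, -0.187, 0.001]
wrist_force: [0.4, 0.3, 0.9]
finger_gap: 1.001
```

```bash
python3 - <<'E'
from h import *
np.set_printoptions(precision=1,suppress=True)
plan((400,90,270),-6.5)
c=cam("wrist");save(c,"w1.png",f=1.5)
for t in["guide","lane_left","lane_middle","lane_right"]:
    for d in bot.pinpoint(t,"wrist"): print(t,np.round(d["pixel"],1),round(d["confidence"],2),at_z(c,d["pixel"],65 if "lane" in t else 0))
P,C,p=cloud(c);Q=P[sel(P,(490,100),170,60,70)];print(len(Q),rect(Q))
E
```

```text
plan [-0. -0. -0.] [ 0.  -0.  -0.3] from [400.5  85.6 269.8] yaw -6.82 F [0.4 0.3 0.9] t 3.2 gap 1.001
guide [241.3  92. ] 0.77 [487.1  90.6   0. ]
lane_left [180.7  88.5] 0.61 [495.6 154.6  65. ]
lane_middle [241.6  87.8] 0.64 [488.1  87.9  65. ]
lane_right [295.3  88.4] 0.93 [480.4  29.3  65. ]
13213 ((491.2084655761719, 108.3505630493164), (200.14923095703125, 106.5325698852539), 83.75525665283203)
```

View pics/w1.png

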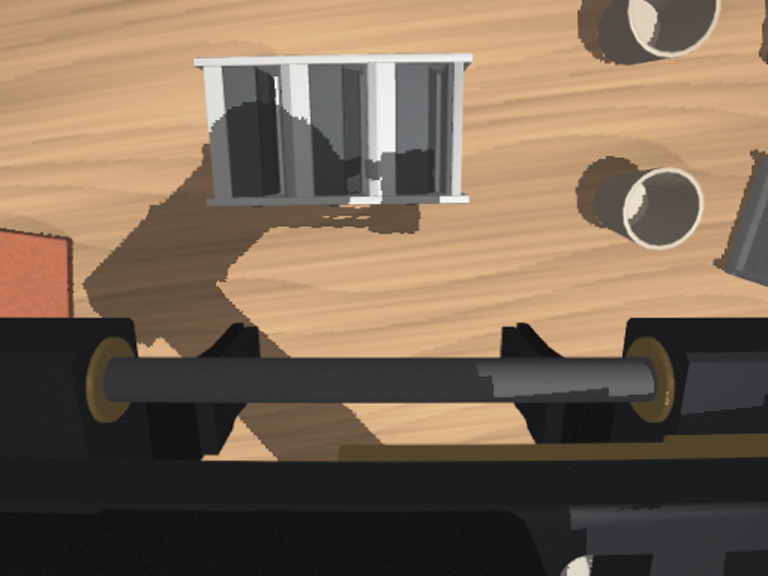

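```bash
python3 - <<'E'
from h import *
c=cam("wrist");P,C,p=cloud(c);save(c,"w1c.png",(120,20,330,150),3.8)
y=np.radians(-6.25);ex=np.array([np.cos(y),np.sin(y)]);ey=np.array([-ex[1],ex[0]])
d=P[:,:2]-np.array([489.4,91.4]);gx=d@ex;gy=d@ey
for x0 in(-20,20):
  m=(abs(gx-x0)<4)
  print("x0",x0)
  out=[]
  for b in np.arange(-90,122,2):
    k=m&(gy>=b)&(gy<b+2)
    if k.sum(): out.append(f"{b}:{np.median(P[k,2]):.0f}/{C[k].mean():.0f}")
  print(" ".join(out))
E
```

```text
x0 -20
-90:0/174 -76:65/213 -74:65/214 -72:65/204 -70:65/123 -68:61/103 -66:33/84 -64:15/96 -60:42/73 -58:45/73 -56:49/69 -54:53/55 -52:65/54 -50:65/54 -48:66/54 -46:65/53 -44:65/54 -42:65/55 -40:65/56 -38:66/57 -36:65/57 -34:66/57 -32:66/57 -30:66/55 -28:64/90 -26:65/141 -24:66/139 -22:65/139 -20:65/139 -18:66/144 -16:65/150 -14:65/140 -12:65/180 -10:65/180 -8:64/133 -6:61/103 -4:15/111 -2:28/104 0:42/59 2:46/64 4:49/67 6:51/64 8:55/69 10:65/78 12:66/97 14:65/97 16:65/96 18:66/88 20:66/63 22:66/54 24:65/54 26:65/54 28:65/53 30:65/53 32:65/57 34:65/98 36:65/115 38:66/115 40:66/115 42:65/115 44:65/115 46:66/110 48:66/93 50:66/91 52:65/90 54:64/83 56:61/82 64:16/95 66:15/110 68:31/58 70:50/43 72:62/45 74:66/52 76:66/52 78:66/52 80:65/52 82:65/52 84:65/53 86:65/53 88:66/53 90:65/52 92:66/52 94:66/58 96:66/100 98:65/112 100:66/112 102:65/111 104:66/111 106:66/111 108:65/106 110:65/92
x0 20
-90:1/162 -76:65/201 -74:65/199 -72:66/193 -70:64/124 -68:60/90 -66:29/83 -64:16/103 -60:42/74 -58:45/72 -56:49/72 -54:53/83 -52:65/112 -50:65/112 -48:65/113 -46:66/112 -44:65/112 -42:66/113 -40:66/113 -38:66/113 -36:65/112 -34:65/112 -32:65/112 -30:66/106 -28:64/189 -26:66/238 -24:66/238 -22:65/238 -20:66/238 -18:66/238 -16:65/235 -14:66/206 -12:65/196 -10:65/183 -8:64/132 -6:60/110 -4:16/114 -2:21/105 0:42/75 2:45/77 4:49/76 6:52/75 8:56/76 10:65/87 12:65/108 14:65/108 16:66/108 18:66/108 20:66/108 22:66/107 24:66/107 26:65/107 28:65/106 30:65/106 32:65/106 34:64/160 36:65/232 38:65/232 40:65/232 42:66/232 44:66/231 46:65/231 48:66/190 50:66/183 52:66/180 54:65/120 56:61/109 64:17/202 66:16/154 68:29/68 70:47/50 72:61/55 74:65/78 76:66/77 78:65/77 80:66/76 82:66/85 84:65/81 86:65/83 88:65/85 90:66/87 92:65/94 94:65/97 96:65/165 98:65/223 100:66/223 102:66/223 104:66/223 106:65/222 108:65/220
```

View pics/w1c.png

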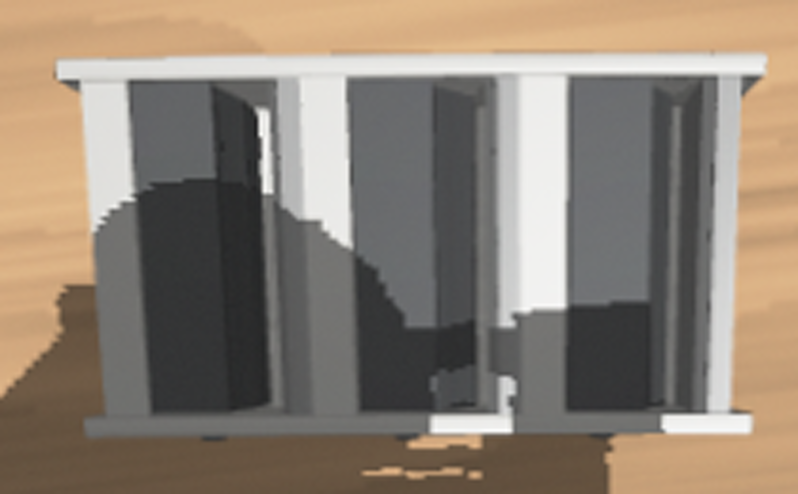

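{"fn": "play_rows", "kwargs": {
  "hand": [1,1,1,1,1],
  "travel": [
    [0.011,0.037,0],
    [0.022,0.074,0],
    [0.033,0.111,0],
    [0.044,0.148,0],
    [0.055,0.184,0]
  ],
  "angular": [
    [0,0,0],
    [0,0,0],
    [0,0,0],
    [0,0,0],
    [0,0,0]
  ]
}}

```text
clock: 3.92
tcp_pos: [433.5, -99.2, 269.9]
tool_rot: [-3.137, 0.172, -0.001]
wrist_force: [-0.1, 0.9, 0.4]
finger_gap: 1.003
```

{"fn": "play_rows", "kwargs": {
  "hand": [1,1,1,1,1],
  "travel": [
    [0.011,0.037,0],
    [0.022,0.074,0],
    [0.033,0.111,0],
    [0.044,0.148,0],
    [0.054,0.182,0]
  ],
  "angular": [
    [0,0,0],
    [0,0,0],
    [0,0,0],
    [0,0,0],
    [0,0,0]
  ]
}}

```text
clock: 4.33
tcp_pos: [467.3, -286.5, 269.4]
tool_rot: [3.137, -0.174, 0.0]
wrist_force: [0.7, -0.1, 0.9]
finger_gap: 0.998
```

{"fn": "play_rows", "kwargs": {
  "hand": [1],
  "travel": [
    [0,0,0]
  ],
  "angular": [
    [0,0,0]
  ]
}}

```text
clock: 4.42
tcp_pos: [467.8, -289.2, 268.4]
tool_rot: [3.135, -0.182, -0.002]
wrist_force: [0.2, 0.9, -0.7]
finger_gap: 1.004
```

```bash
python3 - <<'E'
from h import *
c=cam("wrist");save(c,"w2.png",f=1.5)
for t in["gauge_grip","stand"]:
    for d in bot.pinpoint(t,"wrist"): print(t,np.round(d["pixel"],1),round(d["confidence"],2),at_z(c,d["pixel"],100 if "gr" in t else 0))
P,C,p=cloud(c)
Q=P[sel(P,(552,-300),45,112,128)];print(len(Q),rect(Q),np.median(Q[:,2]))
Q=P[sel(P,(552,-300),75,36,44)];print(len(Q),rect(Q))
plan((552,-300,200),-6.5)
E
```

```text
gauge_grip [358.4 102.4] 0.75 [ 525.54136461 -402.346129    100.        ]
gauge_grip [250.6  85. ] 0.72 [ 554.44509916 -296.79153958  100.        ]
stand [254.9  94.7] 0.89 [ 548.46109775 -301.07176945    0.        ]
1464 ((550.9776000976562, -299.09747314453125), (20.996322631835938, 58.8416862487793), 84.58567810058594) 120.16607536072192
3163 ((551.1449584960938, -298.7767333984375), (68.56121063232422, 90.00341796875), 84.493408203125)
plan [0.0865 0.0056 0.0689] [-0.03  0.06  0.09] from [ 466.7 -284.9  269. ] yaw -6.41 F [-0.2 -0.3 -0.3] t 4.5667 gap 1.004
```

View pics/w2.png

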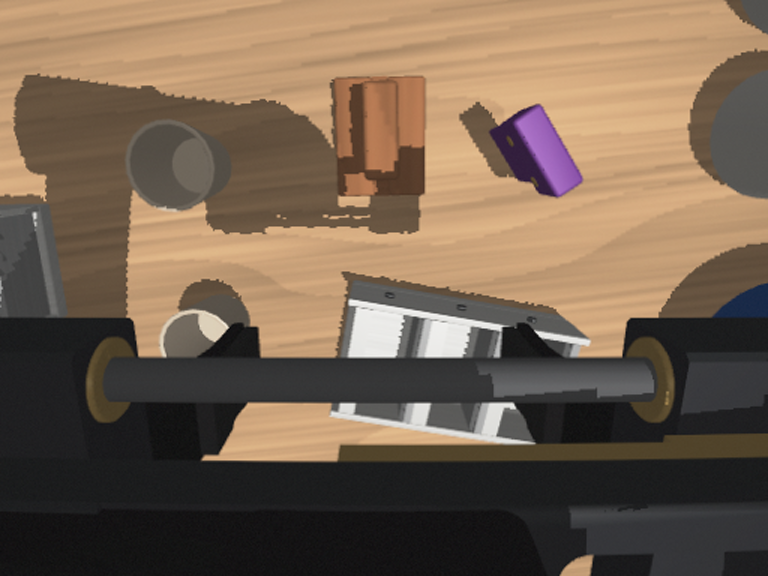

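```bash
python3 - <<'E'
from h import *
c=cam("wrist")
P,C,p=cloud(c)
Q=P[sel(P,(552,-300),45,112,128)];r=rect(Q);print(len(Q),r,np.median(Q[:,2]))
Q=P[sel(P,(552,-300),75,36,44)];print(len(Q),rect(Q))
plan((551,-299.2,150),-5.5)
E
```

```text
1458 ((550.966796875, -298.7936096191406), (20.50505828857422, 59.675086975097656), 84.1259994506836) 120.18793841348358
3163 ((551.3994750976562, -299.0899353027344), (69.40946960449219, 89.86958312988281), 84.09284210205078)
plan [0.0855 0.0054 0.1193] [-0.02  0.03 -0.87] from [ 466.7 -284.4  269.4] yaw -6.37 F [-0.7 -0.3 -0.2] t 4.6167 gap 0.999
```

{"fn": "play_rows", "kwargs": {
  "hand": [0.3,0.3,0.3,0.3,0.3],
  "travel": [
    [0.03,0.002,0.02],
    [0.06,0.005,0.04],
    [0.085,0.005,0.065],
    [0.0855,0.0052,0.095],
    [0.0855,0.0052,0.12]
  ],
  "angular": [
    [0,0,0],
    [0,0,-0.6],
    [0,0,-0.6],
    [0,0,-0.6],
    [0,0,-0.6]
  ]
}}

```text
clock: 5.03
tcp_pos: [552.0, -298.2, 147.7]
tool_rot: [-3.137, 0.156, 0.001]
wrist_force: [-0.3, 0.2, -0.2]
finger_gap: 0.711
```

{"fn": "play_rows", "kwargs": {
  "hand": [0.3,0.3],
  "travel": [
    [0,0,0],
    [0,0,0]
  ],
  "angular": [
    [0,0,0],
    [0,0,0]
  ]
}}

```text
clock: 5.2
tcp_pos: [550.5, -299.0, 149.1]
tool_rot: [-3.138, 0.157, 0.004]
wrist_force: [-0.5, 0.1, 0.6]
finger_gap: 0.662
```

```bash
python3 - <<'E'
from h import *
c=cam("wrist");save(c,"w3.png",f=1.5);c=cam("side");save(c,"s3.png",(240,140,360,260),5)
plan((551,-299,82),-5.7)
E
```

```text
plan [-0.0015 -0.0012  0.0702] [ 0.09 -0.23 -0.06] from [ 552.1 -300.2  152.2] yaw -5.76 F [ 0.5 -0.   0.5] t 5.3 gap 0.655
```

View pics/w3.png

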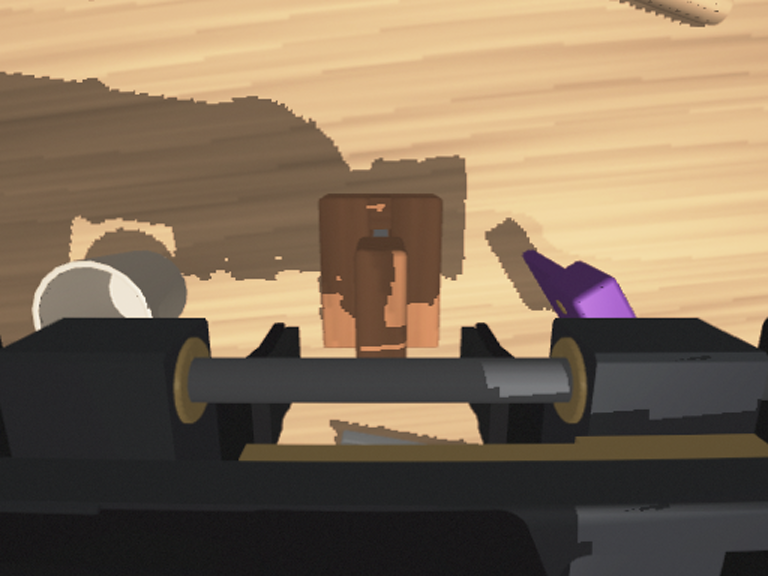

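View pics/s3.png

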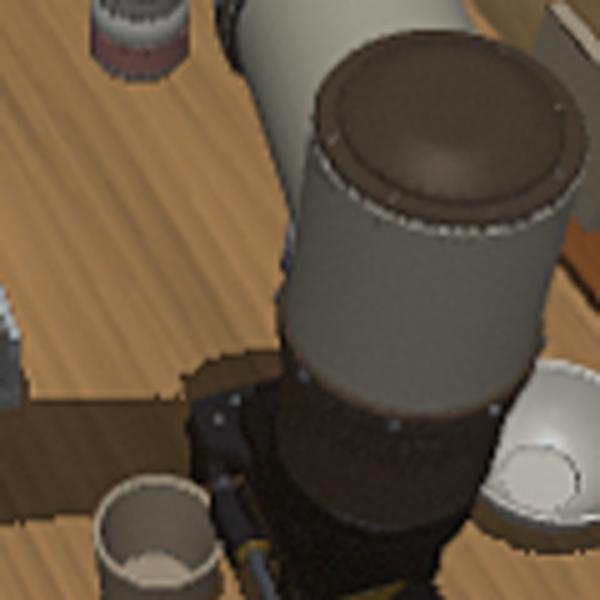

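The grip is centred between the fingers: its centre is at column 381, and so is the midpoint of the fingers. I'm descending to grasp it.

{"fn": "play_rows", "kwargs": {
  "hand": [0.3,0.3,0.3,0.3,0.3],
  "travel": [
    [0,0,0.02],
    [0,0,0.04],
    [0,0,0.055],
    [0,0,0.068],
    [0,0,0.068]
  ],
  "angular": [
    [0,0,0],
    [0,0,0],
    [0,0,0],
    [0,0,0],
    [0,0,0]
  ]
}}

```text
clock: 5.72
tcp_pos: [550.2, -300.2, 81.5]
tool_rot: [-3.137, 0.161, 0.001]
wrist_force: [-0.5, 0.3, 0.9]
finger_gap: 0.649
```

{"fn": "play_rows", "kwargs": {
  "hand": [-1,-1,-1,-1,-1],
  "travel": [
    [0,0,0],
    [0,0,0],
    [0,0,0],
    [0,0,0],
    [0,0,0]
  ],
  "angular": [
    [0,0,0],
    [0,0,0],
    [0,0,0],
    [0,0,0],
    [0,0,0]
  ],
  "force": 25
}}

```text
clock: 6.13
tcp_pos: [551.1, -300.8, 82.6]
tool_rot: [3.137, -0.161, 0.003]
wrist_force: [0.7, 0.2, -0.1]
finger_gap: 0.357
```

{"fn": "play_rows", "kwargs": {
  "hand": [-1,-1,-1,-1,-1],
  "travel": [
    [0,0,0],
    [0,0,0],
    [0,0,0],
    [0,0,0],
    [0,0,0]
  ],
  "angular": [
    [0,0,0],
    [0,0,0],
    [0,0,0],
    [0,0,0],
    [0,0,0]
  ]
}}

```text
clock: 6.55
tcp_pos: [550.9, -300.7, 82.0]
tool_rot: [3.137, -0.161, 0.001]
wrist_force: [-0.2, 0.1, 2.1]
finger_gap: 0.252
```

{"fn": "play_rows", "kwargs": {
  "hand": [-1,-1,-1,-1,-1],
  "travel": [
    [0,0,0],
    [0,0,0],
    [0,0,-0.01],
    [0,0,-0.025],
    [0,0,-0.045]
  ],
  "angular": [
    [0,0,0],
    [0,0,0],
    [0,0,0],
    [0,0,0],
    [0,0,0]
  ]
}}

```text
clock: 6.97
tcp_pos: [549.1, -300.0, 125.0]
tool_rot: [-3.136, 0.162, 0.008]
wrist_force: [-0.0, 0.0, -1.1]
finger_gap: 0.246
```

{"fn": "play_rows", "kwargs": {
  "hand": [-1,-1,-1,-1,-1],
  "travel": [
    [0,0,-0.025],
    [0,0,-0.05],
    [0,0,-0.075],
    [0,0,-0.1],
    [0,0,-0.105]
  ],
  "angular": [
    [0,0,0],
    [0,0,0],
    [0,0,0],
    [0,0,0],
    [0,0,0]
  ]
}}

```text
clock: 7.38
tcp_pos: [552.4, -301.6, 236.6]
tool_rot: [3.134, -0.16, 0.012]
wrist_force: [0.9, -0.2, -0.9]
finger_gap: 0.251
```

```bash
python3 - <<'E'
from h import *
plan((482.6,29.8,230),-6.3)
c=cam("wrist");save(c,"w4.png",f=1.5);c=cam("side");save(c,"s4.png",f=1.5)
plan((482.6,29.8,230),-6.3)
E
```

```text
plan [-0.1033 -0.3226  0.0049] [ 0.15 -0.45  0.45] from [ 552.4 -301.6  236.6] yaw -5.85 F [ 0.9 -0.2 -0.9] t 7.3833 gap 0.251
plan [-0.102  -0.3217  0.0024] [-0.01 -0.15  0.41] from [ 551.  -300.6  232.6] yaw -5.89 F [-0.9  0.5 -2. ] t 7.4833 gap 0.249
```

View pics/w4.png

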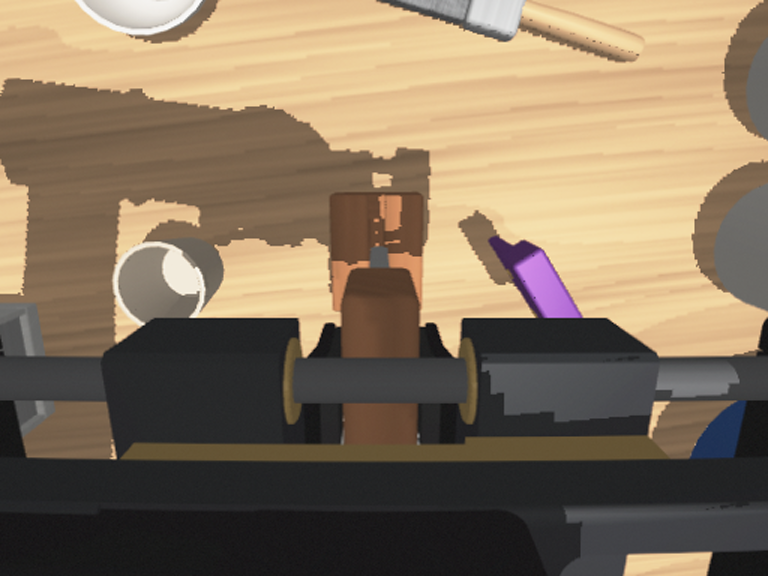

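View pics/s4.png

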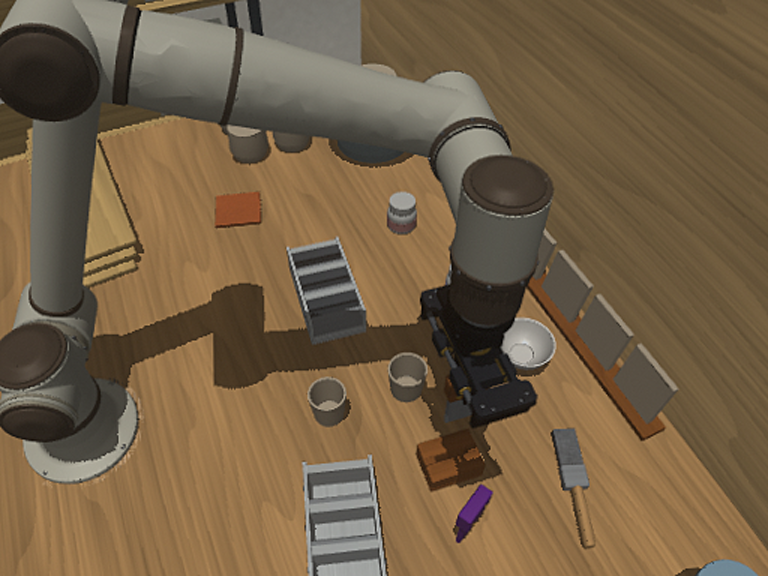

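{"fn": "play_rows", "kwargs": {
  "hand": [-1,-1,-1,-1,-1],
  "travel": [
    [-0.015,-0.026,0],
    [-0.034,-0.058,0],
    [-0.053,-0.092,0],
    [-0.072,-0.126,0],
    [-0.091,-0.16,0]
  ],
  "angular": [
    [0,0,0],
    [0,0,0],
    [0,0,0],
    [0,0,0],
    [0,0,0]
  ]
}}

```text
clock: 7.9
tcp_pos: [474.0, -130.8, 228.9]
tool_rot: [-3.137, 0.163, 0.008]
wrist_force: [0.8, 0.3, -1.1]
finger_gap: 0.248
```

{"fn": "play_rows", "kwargs": {
  "hand": [-1,-1,-1,-1,-1],
  "travel": [
    [-0.019,-0.034,0],
    [-0.038,-0.068,0],
    [-0.057,-0.102,0],
    [-0.076,-0.136,0],
    [-0.09,-0.16,0]
  ],
  "angular": [
    [0,0,0],
    [0,0,0],
    [0,0,0],
    [0,0,0],
    [0,0,0]
  ]
}}

```text
clock: 8.32
tcp_pos: [400.6, 37.6, 229.5]
tool_rot: [3.137, -0.16, -0.006]
wrist_force: [-0.2, -0.2, -1.0]
finger_gap: 0.255
```

{"fn": "play_rows", "kwargs": {
  "hand": [-1,-1,-1],
  "travel": [
    [0,0,0],
    [0,0,0],
    [0,0,0]
  ],
  "angular": [
    [0,0,0],
    [0,0,0],
    [0,0,0]
  ]
}}

```text
clock: 8.57
tcp_pos: [402.7, 35.9, 230.3]
tool_rot: [3.136, -0.16, -0.004]
wrist_force: [0.8, -0.7, -2.0]
finger_gap: 0.248
```

```bash
cat > g.py <<'E'
from h import *
def slope(P,gx,gy):
  for ln,y0 in(("L",62),("M",0),("R",-62)):
    k=(abs(gx)<38)&(gy>y0-5)&(gy<y0+13)
    sh=k&(P[:,2]>41)&(P[:,2]<55)&(gy>y0-3)
    rl=k&(P[:,2]>60)&(P[:,2]<64)&(gy<y0-2)
    e=k&(P[:,2]>62.5)&(P[:,2]<64.5)&(gy>y0+5)
    if sh.sum()>20:
      A=np.polyfit(P[sh,2],gy[sh],1);print(ln,"shoe y at z57,z39",np.polyval(A,[57,39])-y0,sh.sum(),"rail bevel y@z62",np.median(gy[rl])-y0 if rl.sum() else None,rl.sum(), "yaw of slope", np.degrees(np.polyfit(gx[sh],gy[sh]-np.polyval(A,P[sh,2]),1)[0]))
E
python3 - <<'E'
from g import *
plan((400,40,230),-6.3)
c=cam("wrist");save(c,"w5.png",f=1.5)
P,C,p=cloud(c);Q=P[sel(P,(490,100),150,62,69)&(P[:,0]>430)];r=rect(Q);print(len(Q),r,cv2.boxPoints(r).tolist())
for yaw in(-6.25,):
  y=np.radians(yaw);ex=np.array([np.cos(y),np.sin(y)]);ey=np.array([-ex[1],ex[0]])
  o=np.array([489.4,91.4]);d=P[:,:2]-o
  slope(P,d@ex,d@ey)
plan((400,40,230),-6.3)
E
```

```text
plan [-0.0031 -0.0038  0.0003] [0.08 0.14 0.44] from [402.7  35.9 230.3] yaw -5.86 F [ 0.8 -0.7 -2. ] t 8.5667 gap 0.248
15934 ((491.4740905761719, 107.96289825439453), (199.87733459472656, 106.87847900390625), 84.22746276855469) [[428.2540588378906, 13.905906677246094], [534.590576171875, 3.1561355590820312], [554.694091796875, 202.0198974609375], [448.35760498046875, 212.7696533203125]]
L shoe y at z57,z39 [10.6809895  7.1099723] 588 rail bevel y@z62 -4.740685765586328 11 yaw of slope 0.23226016056627266
M shoe y at z57,z39 [10.54022203 -0.68734465] 841 rail bevel y@z62 -4.905172417741495 12 yaw of slope 0.23530121823286704
R shoe y at z57,z39 [10.17587743  1.09821098] 543 rail bevel y@z62 -4.7894453721216905 17 yaw of slope -0.029610330591088092
plan [-0.0034 -0.0041  0.0005] [0.07 0.12 0.37] from [403.   35.6 230.5] yaw -5.93 F [ 0.6  0.2 -0.5] t 8.6167 gap 0.253
```

View pics/w5.png

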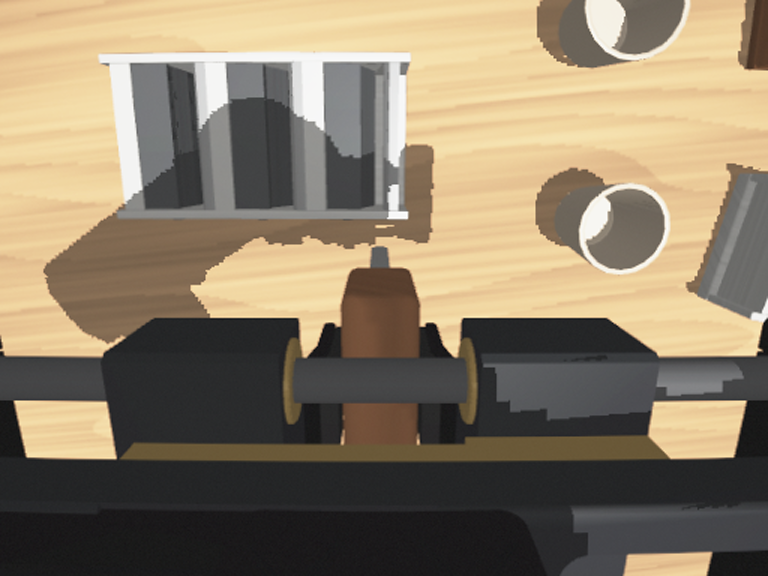

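{"fn": "play_rows", "kwargs": {
  "hand": [-1,-1,-1,-1,-1],
  "travel": [
    [0.03,-0.0015,0],
    [0.06,-0.003,0],
    [0.0805,-0.0036,0.01],
    [0.0805,-0.0036,0.03],
    [0.0805,-0.0036,0.055]
  ],
  "angular": [
    [0,0,0],
    [0,0,0],
    [0,0,0],
    [0,0,0],
    [0,0,0]
  ]
}}

```text
clock: 9.03
tcp_pos: [486.1, 30.3, 175.9]
tool_rot: [-3.137, 0.167, -0.003]
wrist_force: [0.1, 0.2, -2.0]
finger_gap: 0.253
```

{"fn": "play_rows", "kwargs": {
  "hand": [-1,-1,-1,-1,-1],
  "travel": [
    [0,0,0.02],
    [0,0,0.025],
    [0,0,0.025],
    [0,0,0.025],
    [0,0,0.025]
  ],
  "angular": [
    [0,0,0],
    [0,0,0],
    [0,0,0],
    [0,0,0],
    [0,0,0]
  ]
}}

```text
clock: 9.45
tcp_pos: [485.0, 31.4, 152.9]
tool_rot: [-3.137, 0.162, -0.004]
wrist_force: [0.8, 0.7, -1.8]
finger_gap: 0.253
```

```bash
python3 - <<'E'
from g import *
plan((483.3,31,150),-6)
c=cam("wrist");save(c,"w6.png",f=1.5)
P,C,p=cloud(c);k=(abs(P[:,1]-30)<30)&(P[:,2]>10)
c=cam("side");save(c,"s6.png",(150,90,300,250),5);
c=cam("scene");save(c,"c6.png",(180,90,330,250),5);
for i in range(5): plan((483.3,31,150),-6);cam("wrist")
E
```

```text
plan [-0.0017  0.0006  0.0029] [-0.05 -0.15  0.09] from [485.   31.4 152.9] yaw -5.91 F [ 0.8  0.7 -1.8] t 9.45 gap 0.253
plan [-0.0012  0.0009  0.0028] [-0.07 -0.14  0.12] from [484.6  31.7 152.8] yaw -5.88 F [-0.2  0.2 -2.3] t 9.6 gap 0.254
plan [-0.001   0.0009  0.0026] [-0.06 -0.12  0.13] from [484.4  31.8 152.6] yaw -5.87 F [-0.3 -0.4 -2. ] t 9.65 gap 0.25
plan [-0.0008  0.0008  0.0024] [-0.05 -0.09  0.13] from [484.2  31.7 152.4] yaw -5.87 F [ 0.1  0.7 -1.8] t 9.7 gap 0.251
plan [-0.0007  0.0008  0.0022] [-0.04 -0.07  0.13] from [484.1  31.7 152.2] yaw -5.87 F [-0.5 -0.1 -1.1] t 9.75 gap 0.251
plan [-0.0006  0.0008  0.002 ] [-0.03 -0.05  0.13] from [484.   31.7 152. ] yaw -5.87 F [-0.6 -0.9 -1.5] t 9.8 gap 0.255
```

View pics/w6.png

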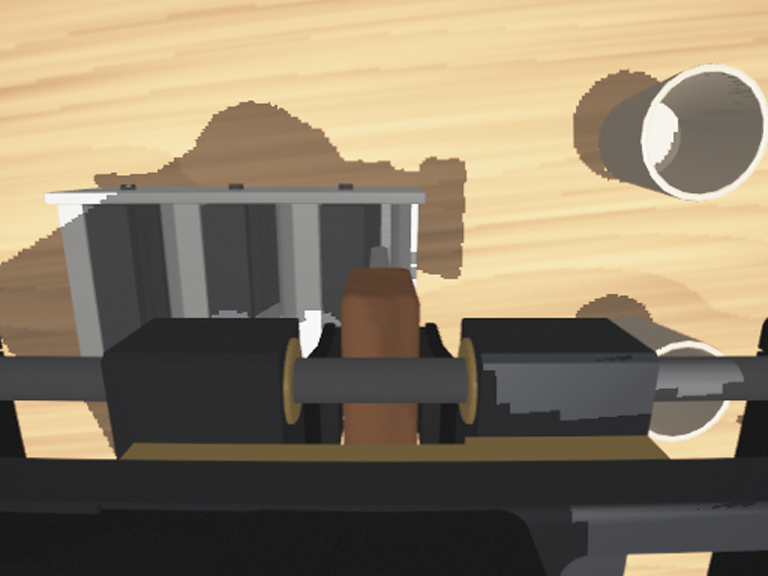

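View pics/s6.png

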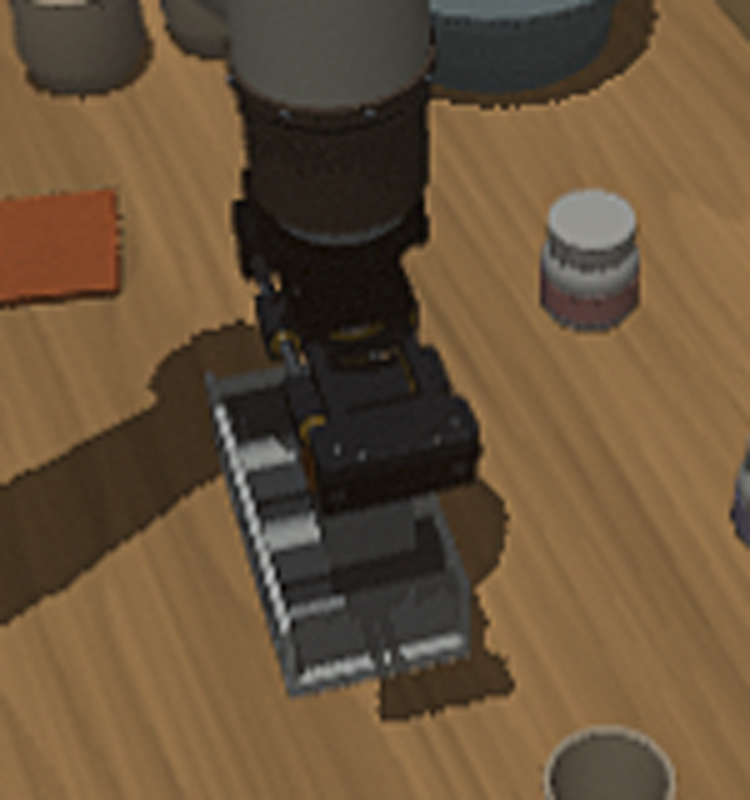

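View pics/c6.png

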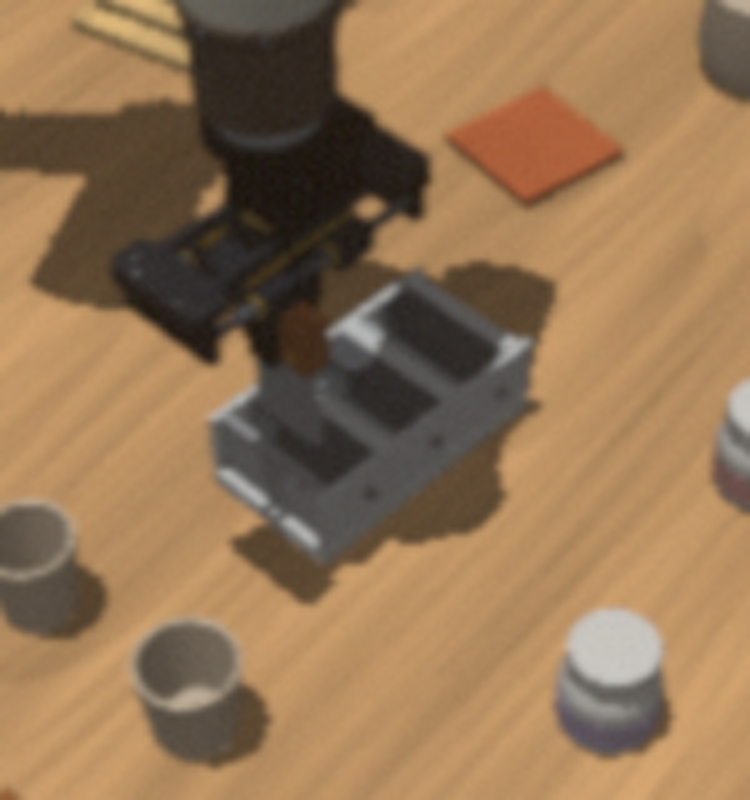

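```bash
python3 - <<'E'
from g import *
plan((483.3,31,150),-6)
c=cam("wrist");P,C,p=cloud(c)
y=np.radians(-6);ex=np.array([np.cos(y),np.sin(y)]);ey=np.array([-ex[1],ex[0]])
o=np.array([483.1,29.5]);d=P[:,:2]-o;gx=d@ex;gy=d@ey
# grip end face / blade
for nm,box,z in(("grip",(228,170,280,215),(140,200)),("blade",(240,160,265,180),(70,140))):
    k=(p[:,0]>box[0])&(p[:,0]<box[2])&(p[:,1]>box[1])&(p[:,1]<box[3])&(P[:,2]>z[0])&(P[:,2]<z[1])
    if k.sum(): print(nm,k.sum(),"x",gx[k].min(),gx[k].max(),"y",np.percentile(gy[k],[0,2,50,98,100]),"z",np.percentile(P[k,2],[0,50,100]))
    zz=P[k,2]
    for a in range(int(z[0]),int(z[1]),10):
        q=k&(P[:,2]>=a)&(P[:,2]<a+10)
        if q.sum()>3: print(a,q.sum(),gy[q].min(),gy[q].max(),gx[q].max())
# guide rails at gx 20..45
for ln,y0 in(("L",124),("M",62),("R",0)):
    m=(gx>25)&(gx<48)&(P[:,2]>63)&(P[:,2]<67)
    a=gy[m&(gy>y0-20)&(gy<y0)]; b=gy[m&(gy>y0+3)&(gy<y0+20)]
    print(ln,a.max() if len(a) else None,b.min() if len(b) else None)
m=(gx>25)&(gx<47)
print([(int(b),round(float(np.median(P[m&(gy>=b)&(gy<b+1),2])),1)) for b in range(-16,18) if (m&(gy>=b)&(gy<b+1)).any()])
E
```

```text
plan [-0.0005  0.0007  0.0019] [-0.02 -0.04  0.13] from [483.9  31.7 151.9] yaw -5.87 F [-0.4 -0.2 -1.5] t 9.85 gap 0.249
grip 1709 x 22.837771092778596 30.89454186229095 y [-8.50600122 -7.61473616  2.22811554 12.33629829 13.45581935] z [152.77504008 188.21488122 191.8203118 ]
150 99 -7.838277066405407 13.455819347925058 30.670074473238678
160 204 -8.27324100060059 13.248589603619013 30.89454186229095
170 249 -8.500946780812448 13.191407182205031 30.825951285781372
180 740 -8.506001223716252 12.839246565302762 30.867670607451025
190 417 -7.0673393281442 12.41673922633073 30.169106687762913
blade 179 x 25.09155273763239 25.725320505178534 y [-1.45964719 -1.22530132  2.65322554  6.3003346   6.52822488] z [ 80.49962562 111.30215297 131.1286255 ]
80 26 -0.9515998475946653 6.281788981789336 25.647210258755692
90 25 -0.844154767818803 6.208535194374834 25.65488701032866
100 36 -1.3939911418683617 6.039575144840091 25.725320505178534
110 39 -1.2129573023002993 6.5282248832175656 25.71547310942222
120 45 -1.0250128790991289 6.316246558019069 25.69275141750283
130 8 -1.4596471852685404 6.173664647886544 25.644727354837155
L 123.524495760318 127.25372293597185
M 61.98165064271685 65.12542511431482
R -0.3954815065283635 3.4569560514961277
[(-16, 245.5), (-15, 245.5), (-14, 245.4), (-13, 241.7), (-12, 239.5), (-11, 239.6), (-10, 239.4), (-9, 239.3), (-8, 239.0), (-7, 238.9), (-6, 238.3), (-5, 238.5), (-4, 238.6), (-3, 238.7), (-2, 237.8), (-1, 238.6), (0, 237.9), (1, 237.7), (2, 238.1), (3, 237.1), (4, 237.5), (5, 237.4), (6, 237.8), (7, 238.0), (8, 238.6), (9, 237.9), (10, 238.6), (11, 238.7), (12, 238.9), (13, 239.8), (14, 239.7), (15, 239.5), (16, 239.5), (17, 240.8)]
```

```bash
python3 - <<'E'
from g import *
c=cam("wrist");P,C,p=cloud(c)
y=np.radians(-6);ex=np.array([np.cos(y),np.sin(y)]);ey=np.array([-ex[1],ex[0]])
o=np.array([483.1,29.5]);d=P[:,:2]-o;gx=d@ex;gy=d@ey
for x0,x1 in((28,36),(36,46)):
  m=(gx>x0)&(gx<x1)&(P[:,2]<70)
  for y0 in(0,62,124):
    print(y0,[(int(b),round(float(np.median(P[m&(gy-y0>=b)&(gy-y0<b+1),2])),1)) for b in range(-10,15) if (m&(gy-y0>=b)&(gy-y0<b+1)).any()])
E
```

```text
0 [(-10, 65.0), (-9, 65.5), (-8, 64.9), (-7, 63.0), (-6, 61.4), (-5, 58.2), (-4, 15.2), (-3, 15.2), (-2, 15.4), (-1, 15.8), (0, 15.7), (1, 39.7), (2, 41.0), (3, 43.0), (4, 44.7), (5, 47.0), (6, 49.9), (7, 51.0), (8, 53.0), (9, 55.0), (10, 58.0), (11, 65.7), (12, 65.2), (13, 65.3), (14, 65.2)]
62 [(-10, 65.1), (-9, 65.7), (-8, 65.2), (-7, 63.4), (-6, 61.4), (-5, 59.7), (0, 40.5), (1, 42.5), (2, 44.0), (3, 45.3), (4, 46.9), (5, 48.8), (6, 50.1), (7, 52.2), (8, 53.8), (9, 55.6), (10, 58.6), (11, 64.8), (12, 64.7), (13, 65.3), (14, 65.3)]
124 [(-10, 65.3), (-9, 65.0), (-8, 64.8), (-7, 62.8), (-6, 61.4), (-5, 59.8), (6, 40.5), (7, 39.3), (8, 44.8), (9, 50.1), (10, 55.6), (11, 61.5), (12, 65.4), (13, 65.1), (14, 65.5)]
0 [(-10, 65.5), (-9, 65.6), (-8, 64.8), (-7, 63.7), (-6, 61.8), (-5, 58.6), (-4, 16.0), (-3, 15.7), (-2, 15.5), (-1, 14.7), (0, 15.6), (1, 39.7), (2, 41.0), (3, 42.9), (4, 44.5), (5, 46.8), (6, 49.3), (7, 51.3), (8, 52.8), (9, 55.0), (10, 57.3), (11, 65.7), (12, 65.0), (13, 65.5), (14, 65.6)]
62 [(-10, 65.5), (-9, 65.3), (-8, 64.7), (-7, 63.2), (-6, 61.5), (-5, 60.6), (-1, 41.6), (0, 40.8), (1, 42.0), (2, 44.2), (3, 45.4), (4, 46.8), (5, 48.5), (6, 50.0), (7, 51.6), (8, 53.9), (9, 55.3), (10, 59.6), (11, 64.5), (12, 65.6), (13, 65.3), (14, 65.4)]
124 [(-10, 65.4), (-9, 65.3), (-8, 64.8), (-7, 63.3), (-6, 62.0), (-5, 59.3), (6, 37.2), (7, 39.3), (8, 44.4), (9, 49.8), (10, 54.0), (11, 60.7), (12, 65.5), (13, 65.3), (14, 65.7)]
```

{"fn": "play_rows", "kwargs": {
  "hand": [-1,-1,-1,-1,-1],
  "travel": [
    [0,0.0017,0],
    [0,0.0017,0.008],
    [0,0.0017,0.016],
    [0,0.0017,0.024],
    [0,0.0017,0.024]
  ],
  "angular": [
    [0,0,0],
    [0,0,0],
    [0,0,0],
    [0,0,0],
    [0,0,0]
  ]
}}

```text
clock: 10.37
tcp_pos: [482.0, 29.3, 125.1]
tool_rot: [3.136, -0.162, -0.007]
wrist_force: [-1.1, -0.8, -1.3]
finger_gap: 0.252
```

{"fn": "play_rows", "kwargs": {
  "hand": [-1,-1,-1],
  "travel": [
    [0,0,0],
    [0,0,0],
    [0,0,0]
  ],
  "angular": [
    [0,0,0],
    [0,0,0],
    [0,0,0]
  ]
}}

```text
clock: 10.62
tcp_pos: [484.0, 29.9, 127.7]
tool_rot: [-3.137, 0.161, -0.001]
wrist_force: [0.5, -0.2, -2.0]
finger_gap: 0.248
```

```bash
cat > m.py <<'E'
from g import *
F=[];T=[]
y=np.radians(-6);ex=np.array([np.cos(y),np.sin(y)]);ey=np.array([-ex[1],ex[0]])
o=np.array([483.1,29.5])
for i in range(4):
    s=bot.state();F.append(s["wrist_force"]);T.append(s["tcp_pos"]);c=bot.camera("wrist")
F=np.array(F);T=np.array(T)
print("t",s["clock"],"F mean",F.mean(0).round(2),"tcp",T.mean(0).round(2),"gx,gy",round(float((T.mean(0)[:2]-o)@ex),2),round(float((T.mean(0)[:2]-o)@ey),2),"tq",np.round(s["torque"],2))
c=cam("wrist");P,C,p=cloud(c);d=P[:,:2]-o;gx=d@ex;gy=d@ey
k=(p[:,0]>232)&(p[:,0]<276)&(p[:,1]>170)&(p[:,1]<215)&(gx>15)&(P[:,2]>T[-1,2]+2)&(P[:,2]<T[-1,2]+42)
b=(p[:,0]>240)&(p[:,0]<265)&(p[:,1]>150)&(p[:,1]<185)&(P[:,2]>50)&(P[:,2]<T[-1,2]-6)&(gx>22)&(gx<28)
print("grip y",np.percentile(gy[k],[1,99]).round(2),"top z",np.percentile(P[k,2],98).round(1),"blade y",np.percentile(gy[b],[2,98]).round(2) if b.sum()>5 else None)
E
python3 m.py
```

```text
t 10.7667 F mean [-0.06  0.37 -1.58] tcp [483.93  29.95 127.83] gx,gy 0.78 0.53 tq [-0.02  0.01  0.01]
grip y [-8.8   9.91] top z 167.1 blade y [-6.99  9.79]
```

{"fn": "play_rows", "kwargs": {
  "hand": [-1,-1,-1,-1,-1],
  "travel": [
    [0,0,0.003],
    [0,0,0.006],
    [0,0,0.009],
    [0,0,0.009],
    [0,0,0.009]
  ],
  "angular": [
    [0,0,0],
    [0,0,0],
    [0,0,0],
    [0,0,0],
    [0,0,0]
  ]
}}

```text
clock: 11.28
tcp_pos: [483.5, 29.8, 118.2]
tool_rot: [3.137, -0.161, -0.001]
wrist_force: [-0.1, -0.2, -2.5]
finger_gap: 0.25
```

{"fn": "play_rows", "kwargs": {
  "hand": [-1,-1,-1],
  "travel": [
    [0,0,0.001],
    [0,0,0.002],
    [0,0,0.002]
  ],
  "angular": [
    [0,0,0],
    [0,0,0],
    [0,0,0]
  ]
}}

```text
clock: 11.53
tcp_pos: [483.6, 29.8, 116.4]
tool_rot: [3.137, -0.161, -0.0]
wrist_force: [0.0, -0.4, -1.6]
finger_gap: 0.254
```

{"fn": "play_rows", "kwargs": {
  "hand": [-1,-1,-1],
  "travel": [
    [0,0,0.001],
    [0,0,0.002],
    [0,0,0.002]
  ],
  "angular": [
    [0,0,0],
    [0,0,0],
    [0,0,0]
  ]
}}

```text
clock: 11.78
tcp_pos: [483.5, 29.8, 114.4]
tool_rot: [3.137, -0.161, -0.001]
wrist_force: [0.4, 1.3, -1.8]
finger_gap: 0.248
```

```bash
python3 m.py
```

```text
t 11.9333 F mean [ 0.13  0.36 -1.37] tcp [483.6   29.82 114.47] gx,gy 0.47 0.37 tq [-0.02 -0.04  0.  ]
grip y [-8.83  9.82] top z 153.9 blade y [-6.61  9.3 ]
```

{"fn": "play_rows", "kwargs": {
  "hand": [-1,-1,-1],
  "travel": [
    [0,0,0.001],
    [0,0,0.0015],
    [0,0,0.0015]
  ],
  "angular": [
    [0,0,0],
    [0,0,0],
    [0,0,0]
  ]
}}

```text
clock: 12.28
tcp_pos: [483.6, 29.7, 113.0]
tool_rot: [3.137, -0.161, -0.0]
wrist_force: [-0.1, -1.3, -1.8]
finger_gap: 0.252
```

{"fn": "play_rows", "kwargs": {
  "hand": [-1,-1,-1],
  "travel": [
    [0,0,0.001],
    [0,0,0.0015],
    [0,0,0.0015]
  ],
  "angular": [
    [0,0,0],
    [0,0,0],
    [0,0,0]
  ]
}}

```text
clock: 12.53
tcp_pos: [483.5, 29.5, 111.5]
tool_rot: [3.137, -0.161, -0.001]
wrist_force: [1.8, -2.0, -0.9]
finger_gap: 0.254
```

{"fn": "play_rows", "kwargs": {
  "hand": [-1,-1,-1],
  "travel": [
    [0,0,0.001],
    [0,0,0.0015],
    [0,0,0.0015]
  ],
  "angular": [
    [0,0,0],
    [0,0,0],
    [0,0,0]
  ]
}}

```text
clock: 12.78
tcp_pos: [483.3, 29.5, 109.8]
tool_rot: [3.137, -0.161, -0.001]
wrist_force: [-0.5, -3.0, -0.7]
finger_gap: 0.25
```

```bash
python3 m.py
```

```text
t 12.9333 F mean [-0.25 -2.74 -0.96] tcp [483.34  29.54 109.82] gx,gy 0.24 0.06 tq [-1.3  -0.02 -0.04]
grip y [-9.17  9.45] top z 149.1 blade y [-6.78  8.86]
```

{"fn": "play_rows", "kwargs": {
  "hand": [-1,-1,-1],
  "travel": [
    [0,0,0.001],
    [0,0,0.0015],
    [0,0,0.0015]
  ],
  "angular": [
    [0,0,0],
    [0,0,0],
    [0,0,0]
  ]
}}

```text
clock: 13.28
tcp_pos: [483.6, 29.6, 108.7]
tool_rot: [3.137, -0.161, -0.0]
wrist_force: [-1.0, -4.3, 1.0]
finger_gap: 0.247
```

{"fn": "play_rows", "kwargs": {
  "hand": [-1,-1,-1],
  "travel": [
    [0,0,0.001],
    [0,0,0.0015],
    [0,0,0.0015]
  ],
  "angular": [
    [0,0,0],
    [0,0,0],
    [0,0,0]
  ]
}}

```text
clock: 13.53
tcp_pos: [483.8, 29.4, 107.4]
tool_rot: [3.137, -0.16, 0.0]
wrist_force: [-1.2, -6.4, 2.9]
finger_gap: 0.25
```

```bash
python3 m.py
```

```text
t 13.6833 F mean [-0.62 -5.7   3.05] tcp [483.77  29.42 107.37] gx,gy 0.67 -0.01 tq [-2.1   0.19 -0.08]
grip y [-9.26  9.36] top z 146.7 blade y [-6.83  8.69]
```

{"fn": "play_rows", "kwargs": {
  "hand": [-1,-1,-1],
  "travel": [
    [0,0.0003,0.0005],
    [0,0.0004,0.001],
    [0,0.0004,0.001]
  ],
  "angular": [
    [0,0,0],
    [0,0,0],
    [0,0,0]
  ]
}}

```text
clock: 14.03
tcp_pos: [484.0, 29.3, 106.7]
tool_rot: [3.137, -0.161, 0.001]
wrist_force: [-1.2, -5.7, 5.0]
finger_gap: 0.256
```

{"fn": "play_rows", "kwargs": {
  "hand": [-1,-1,-1],
  "travel": [
    [0,0,0.001],
    [0,0,0.0015],
    [0,0,0.0015]
  ],
  "angular": [
    [0,0,0],
    [0,0,0],
    [0,0,0]
  ]
}}

```text
clock: 14.28
tcp_pos: [483.7, 29.4, 104.4]
tool_rot: [3.137, -0.162, 0.0]
wrist_force: [0.6, -5.3, -0.1]
finger_gap: 0.252
```

```bash
python3 m.py
```

```text
t 14.4333 F mean [ 0.25 -5.06 -0.04] tcp [483.69  29.37 104.38] gx,gy 0.6 -0.07 tq [-1.92 -0.18 -0.16]
grip y [-9.36  9.23] top z 143.6 blade y [-6.78  3.72]
```

{"fn": "play_rows", "kwargs": {
  "hand": [-1,-1,-1,-1],
  "travel": [
    [0,0.0003,0.001],
    [0,0.0003,0.002],
    [0,0.0003,0.003],
    [0,0.0003,0.003]
  ],
  "angular": [
    [0,0,0],
    [0,0,0],
    [0,0,0],
    [0,0,0]
  ]
}}

```text
clock: 14.87
tcp_pos: [483.5, 29.3, 101.2]
tool_rot: [-3.137, 0.161, 0.0]
wrist_force: [0.2, -2.5, -0.0]
finger_gap: 0.247
```

{"fn": "play_rows", "kwargs": {
  "hand": [-1,-1,-1,-1],
  "travel": [
    [0,0,0.001],
    [0,0,0.002],
    [0,0,0.003],
    [0,0,0.003]
  ],
  "angular": [
    [0,0,0],
    [0,0,0],
    [0,0,0],
    [0,0,0]
  ]
}}

```text
clock: 15.2
tcp_pos: [483.6, 29.3, 98.3]
tool_rot: [-3.137, 0.161, 0.0]
wrist_force: [-0.2, -3.3, -0.3]
finger_gap: 0.247
```

```bash
python3 m.py
```

```text
t 15.35 F mean [-0.04 -2.98 -0.58] tcp [483.57  29.26  98.33] gx,gy 0.49 -0.19 tq [-1.21 -0.11 -0.21]
grip y [-9.52  9.1 ] top z 137.5 blade y [-6.72  3.53]
```

{"fn": "play_rows", "kwargs": {
  "hand": [-1,-1,-1,-1,-1],
  "travel": [
    [0,0.0003,0.001],
    [0,0.0003,0.002],
    [0,0.0003,0.003],
    [0,0.0003,0.004],
    [0,0.0003,0.005]
  ],
  "angular": [
    [0,0,0],
    [0,0,0],
    [0,0,0],
    [0,0,0],
    [0,0,0]
  ]
}}

```text
clock: 15.87
tcp_pos: [484.0, 29.2, 93.7]
tool_rot: [-3.137, 0.161, -0.002]
wrist_force: [0.9, -1.2, 2.2]
finger_gap: 0.25
```

{"fn": "play_rows", "kwargs": {
  "hand": [-1,-1,-1,-1,-1],
  "travel": [
    [0,0,0.001],
    [0,0,0.002],
    [0,0,0.003],
    [0,0,0.004],
    [0,0,0.004]
  ],
  "angular": [
    [0,0,0],
    [0,0,0],
    [0,0,0],
    [0,0,0],
    [0,0,0]
  ]
}}

```text
clock: 16.28
tcp_pos: [483.9, 29.1, 89.4]
tool_rot: [-3.137, 0.161, -0.001]
wrist_force: [0.2, -0.0, 0.5]
finger_gap: 0.249
```

```bash
python3 m.py
```

```text
t 16.4333 F mean [ 0.95 -0.12  0.48] tcp [483.89  29.13  89.44] gx,gy 0.82 -0.29 tq [-0.09 -0.4  -0.19]
grip y [-9.62  9.05] top z 128.8 blade y [-6.45  3.61]
```

{"fn": "play_rows", "kwargs": {
  "hand": [-1,-1,-1,-1],
  "travel": [
    [0,0,0.001],
    [0,0,0.002],
    [0,0,0.0025],
    [0,0,0.0025]
  ],
  "angular": [
    [0,0,0],
    [0,0,0],
    [0,0,0],
    [0,0,0]
  ]
}}

```text
clock: 16.87
tcp_pos: [483.8, 29.1, 87.2]
tool_rot: [-3.137, 0.161, -0.001]
wrist_force: [1.1, 1.1, 1.9]
finger_gap: 0.252
```

{"fn": "play_rows", "kwargs": {
  "hand": [-1,-1,-1],
  "travel": [
    [0,0,0.0007],
    [0,0,0.0007],
    [0,0,0.0007]
  ],
  "angular": [
    [0,0,0],
    [0,0,0],
    [0,0,0]
  ]
}}

```text
clock: 17.12
tcp_pos: [483.9, 29.1, 86.9]
tool_rot: [-3.137, 0.161, -0.001]
wrist_force: [-0.5, 1.7, 6.2]
finger_gap: 0.253
```

```bash
python3 m.py
```

```text
t 17.2667 F mean [-0.48  1.93  6.17] tcp [483.86  29.1   86.95] gx,gy 0.8 -0.32 tq [ 0.44  0.2  -0.23]
grip y [-9.65  8.99] top z 126.2 blade y [-6.44  3.64]
```

{"fn": "play_rows", "kwargs": {
  "hand": [-1,-1,-1],
  "travel": [
    [0,0,0.0005],
    [0,0,0.0005],
    [0,0,0.0005]
  ],
  "angular": [
    [0,0,0],
    [0,0,0],
    [0,0,0]
  ]
}}

```text
clock: 17.62
tcp_pos: [483.9, 29.1, 86.9]
tool_rot: [-3.137, 0.16, -0.002]
wrist_force: [-2.3, 3.2, 9.2]
finger_gap: 0.252
```

```bash
python3 m.py
```

```text
t 17.7667 F mean [-1.91  2.58  8.81] tcp [483.89  29.1   86.93] gx,gy 0.82 -0.32 tq [ 0.56  0.61 -0.26]
grip y [-9.67  9.04] top z 126.2 blade y [-6.44  3.62]
```

The foot is on the floor: z no longer changes while the force rises. I'm releasing the gauge.

{"fn": "play_rows", "kwargs": {
  "hand": [-0.4,-0.3,-0.2,-0.1,0],
  "travel": [
    [0,0,0],
    [0,0,0],
    [0,0,0],
    [0,0,0],
    [0,0,0]
  ],
  "angular": [
    [0,0,0],
    [0,0,0],
    [0,0,0],
    [0,0,0],
    [0,0,0]
  ]
}}

```text
clock: 18.28
tcp_pos: [483.1, 28.6, 85.4]
tool_rot: [3.137, -0.161, -0.002]
wrist_force: [0.1, 0.2, 0.7]
finger_gap: 0.452
```

{"fn": "play_rows", "kwargs": {
  "hand": [0.2,0.2,0.2,0.2,0.2],
  "travel": [
    [0,0,0],
    [0,0,0],
    [0,0,0],
    [0,0,0],
    [0,0,0]
  ],
  "angular": [
    [0,0,0],
    [0,0,0],
    [0,0,0],
    [0,0,0],
    [0,0,0]
  ]
}}

```text
clock: 18.7
tcp_pos: [483.6, 28.8, 85.8]
tool_rot: [3.137, -0.161, -0.0]
wrist_force: [0.6, 0.4, 0.4]
finger_gap: 0.594
```

```bash
python3 m.py; python3 -c "
from h import *
save(cam('wrist'),'w7.png',f=1.5)"
```

```text
t 18.85 F mean [ 0.28 -0.19 -0.04] tcp [483.57  28.86  85.86] gx,gy 0.53 -0.59 tq [-0.04  0.   -0.01]
grip y [-9.74  8.79] top z 126.2 blade y [-6.63  3.49]
```

View pics/w7.png

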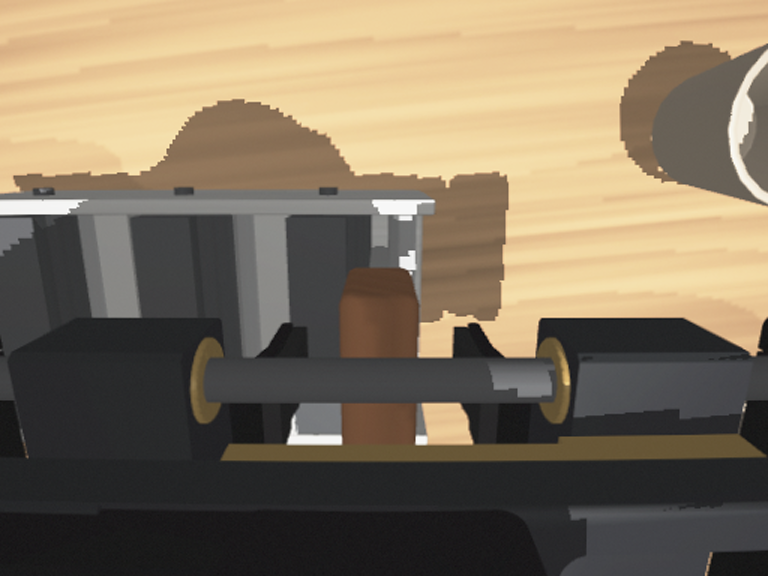

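The fingers are clear on both sides, with the grip (columns 342–418) between fingers at about 300 and 455. I'm retreating upwards, then back in −x for a check view.

{"fn": "play_rows", "kwargs": {
  "hand": [0.2,0.2,0.2,0.2,0.2],
  "travel": [
    [0,0,-0.015],
    [0,0,-0.035],
    [0,0,-0.06],
    [0,0,-0.09],
    [0,0,-0.12]
  ],
  "angular": [
    [0,0,0],
    [0,0,0],
    [0,0,0],
    [0,0,0],
    [0,0,0]
  ]
}}

```text
clock: 19.42
tcp_pos: [483.0, 28.7, 206.8]
tool_rot: [3.137, -0.161, -0.002]
wrist_force: [0.0, -0.6, 0.2]
finger_gap: 0.599
```

{"fn": "play_rows", "kwargs": {
  "hand": [0.2,0.2,0.2,0.2,0.2],
  "travel": [
    [0,0,-0.03],
    [-0.03,0,-0.05],
    [-0.06,0,-0.06],
    [-0.09,0,-0.06],
    [-0.09,0,-0.06]
  ],
  "angular": [
    [0,0,0],
    [0,0,0],
    [0,0,0],
    [0,0,0],
    [0,0,0]
  ]
}}

```text
clock: 19.83
tcp_pos: [390.0, 37.6, 266.7]
tool_rot: [-3.135, 0.159, -0.001]
wrist_force: [-0.4, 0.8, -0.8]
finger_gap: 0.603
```

{"fn": "play_rows", "kwargs": {
  "hand": [0.2,0.2,0.2],
  "travel": [
    [0,0,0],
    [0,0,0],
    [0,0,0]
  ],
  "angular": [
    [0,0,0],
    [0,0,0],
    [0,0,0]
  ]
}}

```text
clock: 20.08
tcp_pos: [394.6, 38.2, 265.7]
tool_rot: [3.137, -0.161, -0.0]
wrist_force: [0.5, 0.2, 0.4]
finger_gap: 0.598
```

```bash
python3 - <<'E'
from g import *
plan((400,30,260),-6)
c=cam("wrist");save(c,"w8.png",f=1.5);P,C,p=cloud(c)
y=np.radians(-6);ex=np.array([np.cos(y),np.sin(y)]);ey=np.array([-ex[1],ex[0]])
o=np.array([483.1,29.5]);d=P[:,:2]-o;gx=d@ex;gy=d@ey
k=(abs(gx)<40)&(abs(gy)<25)&(P[:,2]>110)&(P[:,2]<140)
print("griptop",rect(np.c_[gx,gy][k]),np.median(P[k,2]))
k=(abs(gx)<40)&(abs(gy)<25)&(P[:,2]>68)&(P[:,2]<85);print("blade",k.sum(),gy[k].min() if k.any() else 0,gy[k].max() if k.any() else 0)
c=cam("scene");save(c,"c8.png",f=1.5);P,C,p=cloud(c);d=P[:,:2]-o;gx=d@ex;gy=d@ey
for z in(70,80,90,100,110):
    k=(abs(gx)<40)&(abs(gy)<25)&(abs(P[:,2]-z)<5)
    if k.sum()>5: print(z,k.sum(),np.median(gx[k]).round(1),np.percentile(gy[k],[5,50,95]).round(1))
c=cam("side");save(c,"s8.png",f=1.5)
E
```

```text
plan [0.0062 0.0076 0.0057] [0.02 0.01 0.11] from [394.6  38.2 265.7] yaw -5.89 F [0.5 0.2 0.4] t 20.0833 gap 0.598
griptop ((1.2336711883544922, 0.11921310424804688), (59.62476348876953, 20.825315475463867), 0.5211122035980225) 125.26199277411274
blade 1 19.286114193885894 19.286114193885894
70 52 14.0 [-14.2  -4.6  22.1]
90 28 9.4 [-11.9 -10.5   1.1]
100 35 13.3 [-12.8 -10.7   5. ]
110 38 12.8 [-12.3 -10.5   3.9]
```

View pics/w8.png

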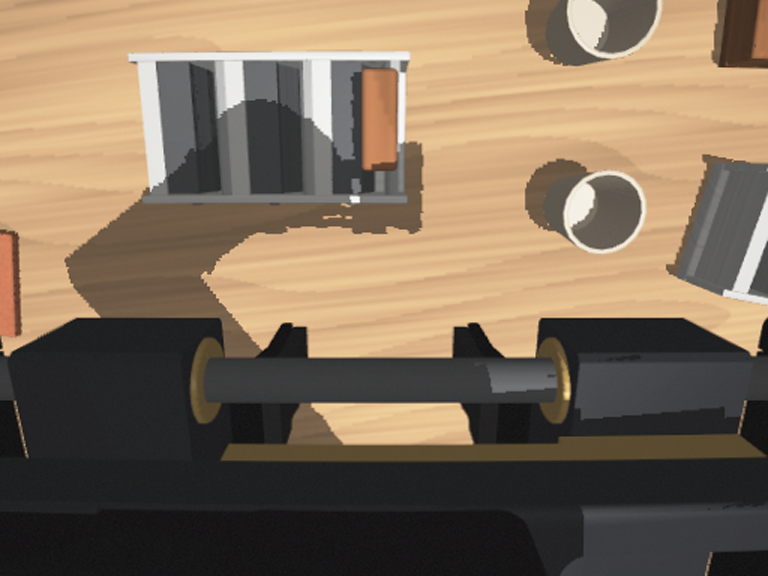

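View pics/c8.png

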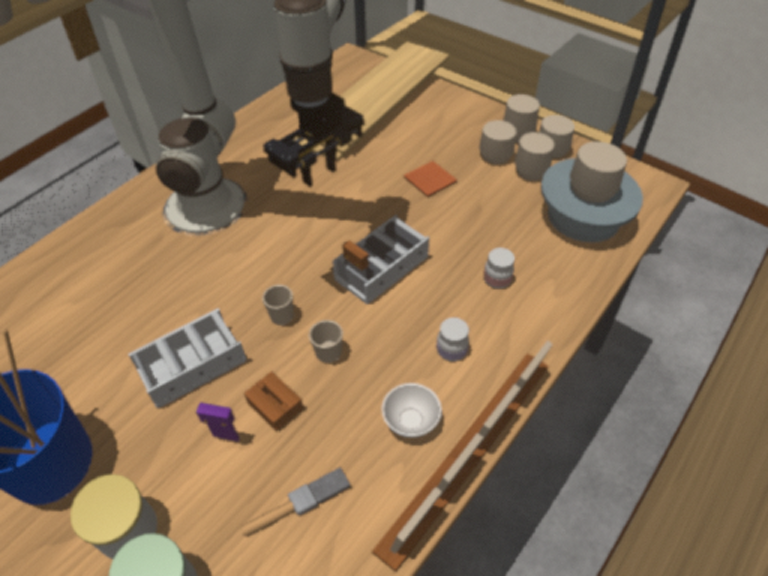

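The wrist picture shows the gauge seated in the right lane, with its grip at about (379,118) px in the enlarged view. The top of the grip is 125.3 mm high, so the foot is on the 15 mm floor, and its centre is 0.1 mm from the rail-contact line. The scene view shows the bystanders in the same pixel places as at the start.

```bash
python3 -c "
from rig import bot
print(bot.finish_job())"
```

```text
the job is handed in; nothing more can be done
None
```

The feeler gauge is standing upright in the right (−y) lane of the left-hand guide, foot on the floor and released. The job was handed in at about 20 s, and no verdict is reported.

- **Which lane:** I picked the lane from depth pictures of the three lanes and tried the blade only in the right one.

| Lane | Measured gap at the working land | Reading |
|---|---|---|
| Left | about 11 mm | loose |
| Middle | about 3–4 mm | too tight |
| Right | about 5–5.5 mm | sprung, fits |

- **Fit in the right lane:** The shoe pushed sideways with up to about 6 N. Getting past the slope took about 4.5–6.5 N, and sliding on took about 1–3.7 N. Both readings run lower than the 7–13 N and 3–7 N you gave. They were mostly taken at rest or with the arm carrying part of the side load.
- **Seating:** At the bottom the height stopped changing while the upward force rose to about 9 N (about 10 N of push). After release, the top of the grip was at 125.3 mm, which puts the foot at about 15.3 mm above the table. The gauge was centred 0.1 mm across and 1.2 mm along the lane from the mouth point.
- **Checks limited or missing:** I couldn't measure the final nip force against the rail. The scene camera's depth was too coarse to confirm that the gauge is upright, so that rests on the wrist view and the pose at release.
- **Rest of the scene:** The arm is clear of everything. The cups, bowl, jars and tile looked unmoved in the last picture.

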